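# Zero the service counter and hold a spread snap ring at the spindle groove

### The job

The mixer drive is getting a new snap ring. First turn the service counter's knob on top of it back counter-clockwise to its zero stop; then take the ring pliers off their rest by the handles, squeeze them fully so that the ring opens, and lower the open ring over the end of the spindle until it is level with the groove. Finish holding it there, squeezed open, level and centred, with neither ring nor pliers touching the spindle, the drive or the rest, and leave the tape roll and the brown bottle where they are.

Things in the scene. Friction and masses are not known exactly. Their poses are not given: they have to be found in the camera images.
- mixer_drive: low grey drive housing, fixed, 140 (x) x 220 (y) x 60 high, origin at the middle of its underside on the bench. The steel spindle stub stands upright on its top at (+20, +55) mm of its frame, the counter knob at (-25, -55) mm
- spindle_end (a point): centre of the spindle's flat upper end, 130 mm above the bench. The spindle is 32 mm in diameter with a 3 mm chamfer at the end
- groove (a point): point on the spindle's axis at mid height of its ring groove, 19 mm below the spindle's end (111 mm above the bench). The groove is 10 mm high and 25 mm in diameter; the spindle is plain, 32 mm, above it and for 34 mm below it
- knob_top (a point): centre of the top of the counter knob, 96 mm above the bench, on its upright axis of turning: a black bar 44 long, 13 wide and 30 high on a 42 mm disc 5 mm thick, a pale line on one end of the bar. The bar's long axis is the point's x axis and turns with the knob
- counter_knob (a joint): angle of the counter knob in rad: 0 at the zero stop (bar along the housing's x axis, pale line to the housing's -x side), growing clockwise seen from above; it turns with light friction (0.04 N m) and stays where it is left. Starts at 0.7 to 1.3
- tool_rest: small grey plastic block, fixed, on which the pliers lie along its x axis; base plate 125 (x) x 60 (y) x 6, block 102 x 31, top 30 mm above the bench; both are centred 20 mm behind (-x of) its origin. The block reaches under the handles, between where the fingers go
- pliers: ring pliers lying level, about 0.2 kg, with the snap ring captive on two pins at the jaws. Origin under the dark head plate (30 x 34 mm); x points forward to the ring. Two black handles (16 thick, z 0 to 18 mm) reach back from x = -25 to -80 mm; relaxed they splay, 58 mm over the outsides at x = -55, 68 mm at the ends; squeezed fully they are parallel, 36 mm over the outsides
- handles (a point): on the pliers, midway between the handles at mid height, where to squeeze them: 55 mm behind the origin, 9 mm above its level; x forward, and the handles close along y. Fingers that swing downward as they close slide on the handles here or are pushed up a few mm, since the pliers rest on the block
- ring_centre (a point): on the pliers, centre of the opened snap ring at mid thickness: 77 mm in front of the origin (132 mm in front of handles) and 6.5 mm below it (15.5 mm below handles). Flat steel ring, 3.5 mm thick and 5 mm wide; opened fully its hole is a circle 40 mm across, relaxed it is only 31 mm wide and does not pass the spindle
- spread (a joint): turn of each handle in rad: 0 relaxed, 0.20 squeezed fully against its stop: squeezing the handles together opens the ring. They move as one, with a return spring: about 5 N on each handle at full squeeze; the stop gives a little under a hard grip (0.22)
- tape_roll: loose roll of beige tape lying flat, 104 mm across, 25 high, origin under its middle; to be left alone
- reagent_bottle: loose small brown bottle with a blue cap, 56 mm across, 105 high, origin under its middle; to be left alone

How it is judged:
By the outcome, as a careful person would: the job done as asked, in the order asked, and still so for the second after the job is handed in, while the arm keeps its last pose, push and grip.
It also fails if it takes over 54 s, if anything falls off the work surface, if the arm or the gripper's body presses on something with over 40 N, if the wrist force passes 120 N, or if a joint passes its speed limit or range.

### The arm

A 6-joint arm with a two-finger parallel gripper is mounted at the origin on a cart in front of the work surface, level with it; the furniture and walls round the work are solid. World frame = base frame: x ahead of the robot, y to its left, z up, the work surface at z = 0. Lengths are in m, angles in rad, forces in N, time in s.
With the tool pointing down it reaches from about 0.35 to 0.85 m from the base axis. Payload 8.1 kg.
Tool frame: the origin (TCP) lies where the fingers leave the gripper's body, on its centre line; the fingertips stand 84 mm ahead of it and the grasp point (between the pads) lies 65 mm ahead of it; z points along the fingers, y is the line along which they close (so a half turn about z gives the same grasp; the last joint's range is limited). The gripper opens to 93 mm and grips with 3 to 60 N. Pads are 15 mm wide; open, the fingers measure 128 mm over their backs; the gripper's body (75 mm by 188 mm) begins 65 mm behind the grasp point.
Start: joints at [-1.234, 0.13, 1.488, -0, 1.523, -0.085], TCP at [0.246, -0.547, 0.303] pointing down, gripper open.
Joint ranges: [-2.96, 2.96], [-0.89, 2.26], [0.02, 2.5], [-1.34, 4.48], [0, 2.73], [-2.66, 2.66]. Speed limits (rad/s): [2.39, 2.39, 2.79, 3.14, 3.14, 3.14].

### API

Orientations are given as a rotation vector (axis times angle).
In Python, from plant import robot gives the robot as it stands.
- The arm moves only by the shell command python3 -m jog 'ROWS' [FORCE]. ROWS is text: rows parted by semicolons, each of 5 numbers parted by spaces: the opening, from 0 (shut) to 1 (fully open), then the shift along the tool's x, y, z in m, then the turn about the tool's z in degrees. A call has 1 to 10 rows; each row shifts and turns the commanded pose from where the row before left it, along the tool's axes as they then stand; what a row does not reach is not made up. A row lasts 1/12 s, in which the tool goes at most 41.7 mm and 7.16 degrees, less where a joint would pass 70% of its speed; a pose out of reach is approached as far as the arm can. A call with a gripper value outside its range is refused whole. The fingers move at their own pace and stop on an object; FORCE is the grip in N (left out, the last holds). Time passes only in rows, so rows that do not move let the fingers close. It gives the time, the measured TCP pose, the force, the opening and the grip force at its end, in the units of the state.
- robot.read_state(): the state, without advancing time (a new reading comes with each control period).
- robot.read_camera(name): name is "scene" or "top" or "wrist"; returns a dict with "color" (420x560x3 uint8, red, green, blue), "intrinsics" (3x3 intrinsics, pixels), "pose" (4x4, takes a point from camera to world coordinates); the wrist camera has in their place "tool_from_camera" (4x4, takes a point from camera to tool coordinates, whose origin is the TCP and whose axes are the flange's). Camera axes: x right, y down, z forward; pixel columns grow to the right and rows downward; lengths in m; the calibration is good to about 2 mm. A picture is of the moment at which its call begins: read the wrist's pose just before it. There is no depth.
- robot.close_job(): hands the job in; it is judged then, once.
The state is a dict: "t": time; "q": joint angles; "dq": joint speeds; "joint_torque": joint torques, N m; "tool_pos": TCP position; "orientation": TCP orientation; "force": force on the tool from outside, world axes, zero at the start; "wrist_torque": the same for the moment, N m; "opening": finger opening in m; "gripper_force": force on a finger pad.
Only numpy, scipy, OpenCV 4.12 (cv2) and the standard library are available. Lean on these libraries where they do the work, as an engineer would, in place of code of your own. Each camera call takes 0.05 s, during which the arm holds its last target. There are 200 camera calls.

## Working session

There is one attempt and no reset: what is moved stays moved. The work goes in short steps, Python scripts to look and compute and a shell command to move; the robot and the scene stay as the last step left them, time stands still between calls to the robot, and variables do not carry over. Pictures are saved under pics/ and viewed, at most 10 in all, crops included, and the job is handed in when it is done.

```bash
mkdir -p pics; ls; cat > h.py <<'E'
import numpy as np,cv2
from scipy.spatial.transform import Rotation as R
from plant import robot
def T():
    s=robot.read_state(); M=np.eye(4); M[:3,:3]=R.from_rotvec(s["orientation"]).as_matrix(); M[:3,3]=s["tool_pos"]; return M
def pic(name,fn,crop=None,k=1):
    M=T(); c=robot.read_camera(name)
    P=c["pose"] if "pose" in c else M@c["tool_from_camera"]
    np.savez("pics/"+fn+".npz",K=c["intrinsics"],P=P,im=c["color"])
    im=c["color"][:,:,::-1]
    save(im,fn,crop,k); return P
def save(im,fn,crop=None,k=1):
    if crop: im=im[crop[1]:crop[3],crop[0]:crop[2]]
    if k!=1: im=cv2.resize(np.ascontiguousarray(im),None,fx=k,fy=k,interpolation=cv2.INTER_CUBIC)
    cv2.imwrite("pics/"+fn+".png",im)
def back(fn,uv,z):
    d=np.load("pics/"+fn+".npz"); r=d["P"][:3,:3]@np.linalg.solve(d["K"],[uv[0],uv[1],1]); o=d["P"][:3,3]
    return o+r*(z-o[2])/r[2]
def proj(fn,p):
    d=np.load("pics/"+fn+".npz"); q=np.linalg.inv(d["P"])@np.append(p,1); q=d["K"]@q[:3]; return q[:2]/q[2]
def tool(p): return (np.linalg.inv(T())@np.append(p,1))[:3]
E
python3 - <<'E'
from h import *
pic("top","top0",k=1.4)
pic("scene","sc0",k=1.4)
s=robot.read_state();print(s["t"],s["orientation"],s["opening"])
for f in("top0","sc0"):
  d=np.load(f"pics/{f}.npz");print(d["K"],d["P"])
print(T())
E
```

```text
pics
0.1 [-3.07043205e+00 -6.57318023e-01  3.03249481e-04] 0.09303612879224955
[[451.6321529    0.         279.14962408]
 [  0.         451.6321529  209.44633277]
 [  0.           0.           1.        ]] [[-0.02339033 -0.9951206   0.09585342  0.39990317]
 [-0.99942576  0.02092431 -0.02665205  0.01968043]
 [ 0.02451634 -0.09642178 -0.99503859  1.31152658]
 [ 0.          0.          0.          1.        ]]
[[540.90188642   0.         274.93612377]
 [  0.         540.90188642 204.83981617]
 [  0.           0.           1.        ]] [[ 0.61127015 -0.32281912  0.72259021 -0.56167861]
 [-0.79119933 -0.22760827  0.56762496 -0.84190629]
 [-0.01877269 -0.91868509 -0.39454441  0.70607159]
 [ 0.          0.          0.          1.        ]]
[[ 9.12356298e-01  4.09396768e-01 -5.21604205e-04  2.45536471e-01]
 [ 4.09397075e-01 -9.12355053e-01  1.51380559e-03 -5.47065076e-01]
 [ 1.43858884e-04 -1.59467330e-03 -9.99998718e-01  3.01817958e-01]
 [ 0.00000000e+00  0.00000000e+00  0.00000000e+00  1.00000000e+00]]
```

View pics/top0.png

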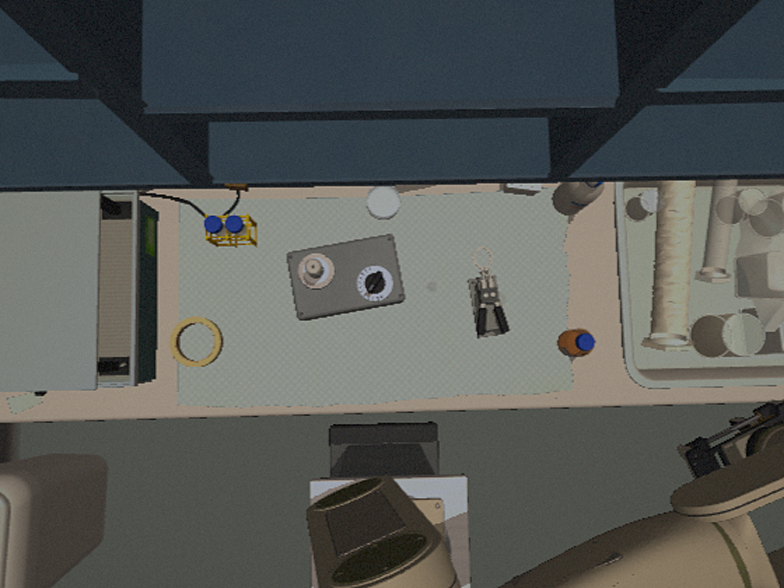

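View pics/sc0.png

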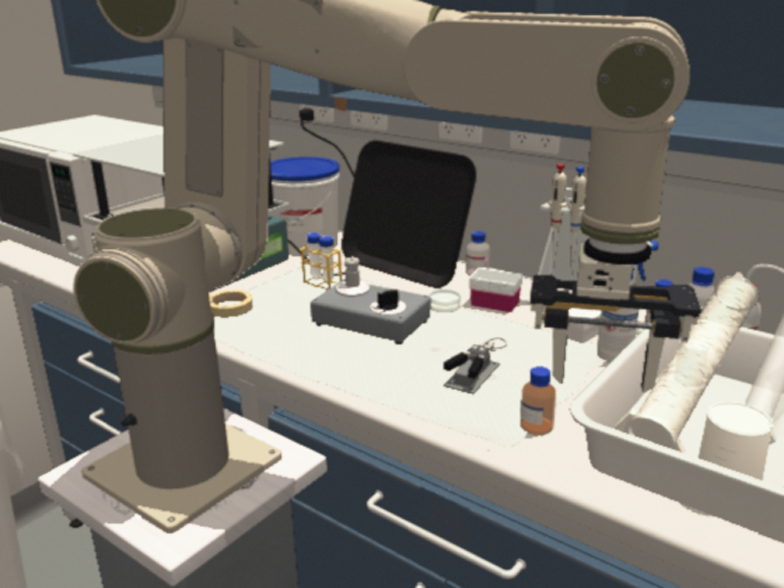

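Overview: the drive lies left of centre, with the spindle at about (316,268) and the knob at (375,283) in the enlarged picture. The pliers' head is at (488,293), with the ring forward at (484,257). I'll take an enlarged crop to get numbers.

```bash
python3 - <<'E'
from h import *
d=np.load("pics/top0.npz")
save(d["im"][:,:,::-1],"crop0",(195,155,375,250),4.4)
E
```

```text
(no output)
```

View pics/crop0.png

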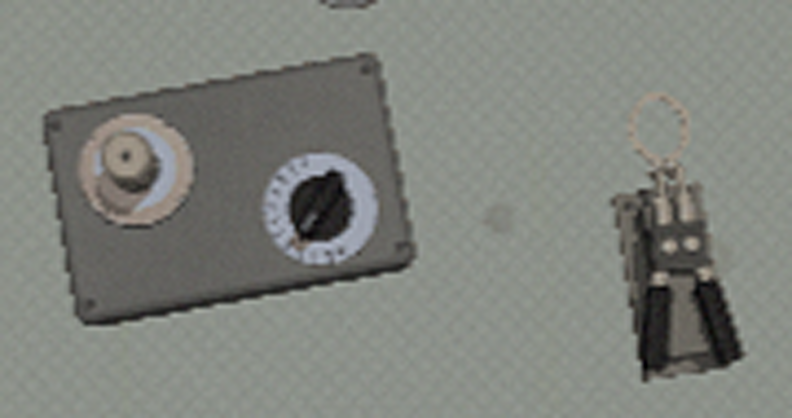

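```bash
python3 - <<'E'
from h import *
b=lambda u,v,z: back("top0",(195+(u+.5)/4.4-.5,155+(v+.5)/4.4-.5),z)
C=[b(*c,.06) for c in[(48,115),(375,57),(410,255),(80,322)]]
m=np.mean(C,0); ey=(C[0]-C[1]+C[3]-C[2]); ex=(C[0]-C[3]+C[1]-C[2])
print("drive",m,np.linalg.norm(ex)/2,np.linalg.norm(ey)/2,"yaw",np.degrees([np.arctan2(ex[1],ex[0]),np.arctan2(-ey[0],ey[1])]))
sp=b(126,156,.13);kn=b(320,207,.096);print("spindle",sp,"knob",kn)
a=np.arctan2(*(sp-kn)[[1,0]])-np.arctan2(110,45);print("yaw from both",np.degrees(a),np.linalg.norm((sp-kn)[:2]))
l=b(305,235,.096)-b(335,178,.096);print("line dir",np.degrees(np.arctan2(l[1],l[0])))
r=b(659,128,.0235);h=b(683,250,.05);e=b(692,368,.045)
print("ring",r,"head",h,"ends",e, "yaw",np.degrees(np.arctan2(*(r-h)[[1,0]])),np.linalg.norm((r-h)[:2]),np.degrees(np.arctan2(*(r-e)[[1,0]])))
u=(r-e)[:2]/np.linalg.norm((r-e)[:2]);print("handles",r[:2]-.132*u)
gk=kn.copy();print("tool coords knob",tool(kn),"tool coords handles",tool(np.append(r[:2]-.132*u,.039)))
E
```

```text
drive [0.55711677 0.07607174 0.06      ] 0.1310236799713028 0.2114302714703703 yaw [8.37518939 9.70069854]
spindle [0.56804509 0.13397916 0.13      ] knob [0.53884661 0.01860299 0.096     ]
yaw from both 8.047238159819479 0.11901348993868491
line dir 151.20682385739937
ring [ 0.59479709 -0.20527758  0.0235    ] head [ 0.51162289 -0.21312132  0.05      ] ends [ 0.43625238 -0.21689883  0.045     ] yaw 5.38734666814998 0.08354323260604274 4.192255386408237
handles [ 0.46315027 -0.21492722]
tool coords knob [ 0.4991566  -0.39568169  0.20652101] tool coords handles [ 0.33447978 -0.21351815  0.26320691]
```

```bash
python3 -m jog '1 .031 -.0247 0 0;1 .031 -.0247 0 0;1 .031 -.0247 0 0;1 .031 -.0247 0 0;1 .031 -.0247 0 0;1 .031 -.0247 0 0;1 .031 -.0247 0 0;1 .031 -.0247 0 0' 30
python3 -m jog '1 .031 -.0247 0 0;1 .031 -.0247 0 0;1 .031 -.0247 0 0;1 .031 -.0247 0 0;1 .031 -.0247 0 0;1 .031 -.0247 0 0;1 .031 -.0247 0 0;1 0 0 0 7'
python3 -m jog '1 0 0 0 7;1 0 0 0 7;1 0 0 0 7;1 0 0 0 7;1 0 0 0 7;1 0 0 0 7;1 0 0 0 0;1 0 0 0 0'
python3 - <<'E'
from h import *
kn=np.array([0.53884661,0.01860299,0.096])
print(T(),tool(kn),robot.read_camera("wrist")["tool_from_camera"]); pic("wrist","w1",k=1.4)
E
```

```text
t: 0.77
tool_pos: [0.3913, -0.2637, 0.3024]
orientation: [-3.072, -0.657, 0.0]
force: [0.5, -0.9, 0.8]
opening: 0.0931
gripper_force: 0.0
t: 1.43
tool_pos: [0.5198, -0.0131, 0.3022]
orientation: [-3.102, -0.48, -0.001]
force: [1.0, -1.1, -0.1]
opening: 0.0928
gripper_force: 0.0
t: 2.1
tool_pos: [0.518, -0.019, 0.3024]
orientation: [3.069, -0.669, -0.001]
force: [-0.3, -0.3, 0.3]
opening: 0.0928
gripper_force: 0.0
[[ 9.09168726e-01 -4.16427303e-01 -7.27354778e-04  5.18035259e-01]
 [-4.16427329e-01 -9.09168997e-01  1.22671875e-04 -1.89763315e-02]
 [-7.12372332e-04  1.91360976e-04 -9.99999728e-01  3.02351492e-01]
 [ 0.00000000e+00  0.00000000e+00  0.00000000e+00  1.00000000e+00]] [ 0.00341897 -0.04287186  0.20634091] [[ 1.95194055e-04 -9.68281215e-01 -2.49862862e-01  6.87814583e-02]
 [ 9.99999809e-01  3.35514184e-04 -5.18996953e-04 -1.54785614e-04]
 [ 5.86367535e-04 -2.49862713e-01  9.68281096e-01 -8.16198835e-02]
 [ 0.00000000e+00  0.00000000e+00  0.00000000e+00  1.00000000e+00]]
```

View pics/w1.png

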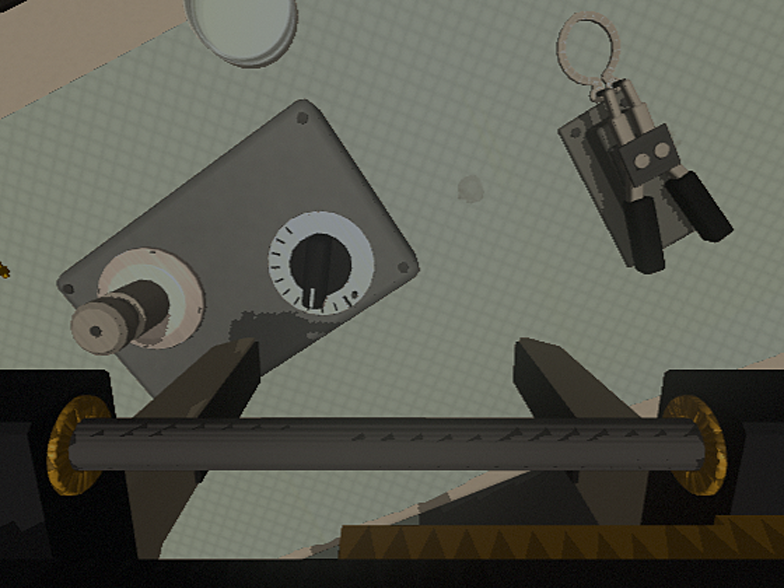

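The wrist view shows the knob's bar near (318,270), with its pale line at the lower end (311,297). The spindle end is at (96,331), and the pliers are at upper right with the ring near (588,48). I'll enlarge these.

```bash
python3 - <<'E'
from h import *
im=np.load("pics/w1.npz")["im"][:,:,::-1]
a=cv2.resize(im[140:260,40:290].copy(),None,fx=3.2,fy=3.2,interpolation=cv2.INTER_CUBIC)
im2=cv2.convertScaleAbs(im,alpha=1.5)
b=cv2.resize(im2[0:200,380:530].copy(),None,fx=3,fy=3,interpolation=cv2.INTER_CUBIC)
cv2.imwrite("pics/w1a.png",cv2.convertScaleAbs(a,alpha=1.8)); cv2.imwrite("pics/w1b.png",b)
E
```

```text
(no output)
```

View pics/w1a.png

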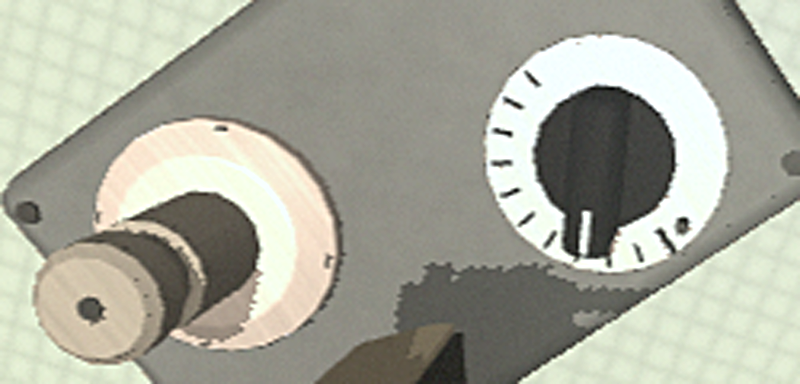

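View pics/w1b.png

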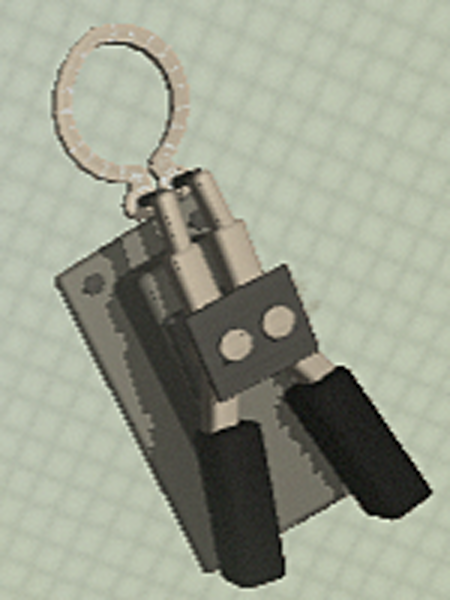

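The crops give spindle hole (91,309), dial centre (606,154), and pale line from (588,212) to (585,258). On the pliers, the ring centre is about (120,103), the rivets' mid (258,334), and the handle ends' mid (331,537).

```bash
cat > m1.py <<'E'
from h import *
A=lambda u,v,z: back("w1",(40+(u+.5)/3.2-.5,140+(v+.5)/3.2-.5),z)
B=lambda u,v,z: back("w1",(380+(u+.5)/3-.5,(v+.5)/3-.5),z)
sp=A(91,309,.13); k=A(606,154,.061); k2=A(605,156,.065)
l=A(585,258,.096); l2=A(588,212,.096)
if __name__=="__main__":
    yaw=lambda d:np.degrees(np.arctan2(d[1],d[0]))
    print("sp",sp,"knob",k,k2,"dist",np.linalg.norm((sp-k)[:2]),"drive yaw",yaw(sp-k)-np.degrees(np.arctan2(110,45)))
    print("bar",yaw(l-k),yaw(l2-k),yaw(l-l2),np.linalg.norm((l-k)[:2]),np.linalg.norm((l2-k)[:2]))
    r=B(120,103,.0235);h=B(258,334,.05);e=B(331,537,.048);s=B(272,408,.048)
    print("ring",r,"head",h,"ends",e,"starts",s)
    for a,b in((r,h),(r,e),(h,e)):print(yaw(a-b),np.linalg.norm((a-b)[:2]))
    for n,a in (("handles L/R",(B(252,570,.048),B(410,503,.048))),):print(n,a,yaw(a[0]-a[1]),np.linalg.norm(a[0]-a[1]))
    print("knob in tool",tool(np.append(k[:2],.096)),"tool yaw",yaw(T()[:3,0]))
E
python3 m1.py
```

```text
sp [0.56757252 0.1350065  0.13      ] knob [0.54164032 0.01926296 0.061     ] [0.54171356 0.018968   0.065     ] dist 0.11861300736919796 drive yaw 9.62052584383683
bar 150.63553915300727 152.0335555426426 149.66639420550266 0.021804267463848177 0.008929049396764005
ring [ 0.5948541  -0.20386324  0.0235    ] head [ 0.51398594 -0.21016317  0.05      ] ends [ 0.4421196  -0.21421808  0.048     ] starts [ 0.48998145 -0.20860203  0.048     ]
4.45455902258703 0.08111318923734838
3.8785115527695844 0.15308511100161534
3.229375072702311 0.07198064088425112
handles L/R (array([ 0.44223702, -0.18759803,  0.048     ]), array([ 0.44232214, -0.24049672,  0.048     ])) 90.092204382287 0.052898759657646
knob in tool [ 0.00553071 -0.04458143  0.20652289] tool yaw -24.603621624012188
```

```bash
python3 -m jog '1 .0055 -.0226 0 0;1 0 -.022 0 0;1 0 0 0 4.4;.6 0 0 .035 0;.5 0 0 .035 0;.4 0 0 .035 0;.3 0 0 .03 0;.3 0 0 .011 0;.3 0 0 0 0;.3 0 0 0 0' 20
python3 -m jog '0.1 0 0 0 0;0.1 0 0 0 0;0 0 0 0 0;0 0 0 0 0;0 0 0 0 0;0 0 0 0 0'
python3 - <<'E'
from h import *
M=T();print(M[:3,3],np.degrees(np.arctan2(M[1,0],M[0,0])),robot.read_state()["wrist_torque"])
E
```

```text
t: 3.03
tool_pos: [0.5421, 0.0191, 0.1574]
orientation: [3.04, -0.791, -0.0]
force: [-0.0, 0.0, 0.6]
opening: 0.051
gripper_force: 0.0
t: 3.53
tool_pos: [0.5422, 0.0186, 0.1575]
orientation: [3.039, -0.792, 0.002]
force: [-2.2, 1.0, 3.1]
opening: 0.0126
gripper_force: 20.0
[0.54218265 0.01855391 0.15748062] -29.227847391705023 [ 0.30092659  0.25542624 -0.03048358]
```

```bash
python3 -m jog '0 0 0 0 -5;0 0 0 0 -6;0 0 0 0 -6;0 0 0 0 -6;0 0 0 0 -6;0 0 0 0 -5;0 0 0 0 -3;0 0 0 0 0'
python3 - <<'E'
from h import *
M=T();print(np.degrees(np.arctan2(M[1,0],M[0,0])),robot.read_state()["wrist_torque"])
E
python3 -m jog '0 0 0 0 -1.5;0 0 0 0 0'
python3 - <<'E'
from h import *
M=T();print(np.degrees(np.arctan2(M[1,0],M[0,0])),robot.read_state()["wrist_torque"])
E
```

```text
t: 4.2
tool_pos: [0.5423, 0.0192, 0.1574]
orientation: [3.134, 0.217, 0.001]
force: [-0.3, 0.2, 4.0]
opening: 0.0126
gripper_force: 20.0
7.9123600440709705 [0.1392846  0.22716177 0.05425282]
t: 4.37
tool_pos: [0.5423, 0.0193, 0.1575]
orientation: [-3.131, -0.253, -0.002]
force: [-0.9, 0.9, 5.3]
opening: 0.0127
gripper_force: 20.0
9.22795407998077 [0.14081479 0.2809272  0.06333441]
```

```bash
cat > y.py <<'E'
from h import *
M=T();print(np.degrees(np.arctan2(M[1,0],M[0,0])),robot.read_state()["wrist_torque"])
E
for i in 1; do python3 -m jog '0 0 0 0 -1;0 0 0 0 0'|grep force; python3 y.py; python3 -m jog '0 0 0 0 -1;0 0 0 0 0'|grep force; python3 y.py;python3 -m jog '0 0 0 0 -1;0 0 0 0 0'|grep force; python3 y.py; done
```

```text
force: [-0.4, 0.3, 5.9]
gripper_force: 20.0
10.181138153382122 [ 0.18232879  0.22899204 -0.20209972]
force: [-2.1, 0.3, 5.4]
gripper_force: 20.2
11.169932029260965 [ 0.15550627  0.22955976 -0.33658551]
force: [-1.9, 0.4, 5.5]
gripper_force: 20.5
12.163882032504691 [ 0.1437124   0.213827   -0.38251627]
```

```bash
python3 -m jog '.3 0 0 0 0;.35 0 0 0 0;.4 0 0 0 0;.5 0 0 -.02 0;.8 0 0 -.035 0;1 0 0 -.04 0;1 0 0 -.04 0;1 0 0 -.01 4;1 0 0 0 4.2;1 -.0136 .0323 0 0'
python3 -m jog '1 -.0136 .0323 0 0;1 -.0136 .0323 0 0;1 -.0136 .0323 0 0;1 -.0136 .0323 0 0;1 -.0136 .0323 0 0;1 -.0136 .0323 0 0;1 0 0 0 0;1 0 0 0 0;1 0 0 0 0'
python3 y.py
python3 - <<'E'
from h import *
pic("wrist","w2",k=1); im=np.load("pics/w2.npz")["im"][:,:,::-1]
pic("top","t2"); t=np.load("pics/t2.npz")["im"][:,:,::-1][165:220,250:300]
im=cv2.convertScaleAbs(cv2.resize(im[:300,150:430].copy(),None,fx=2,fy=2,interpolation=cv2.INTER_CUBIC),alpha=1.5)
t=cv2.resize(t.copy(),None,fx=4,fy=4)
c=np.zeros((600,760,3),np.uint8);c[:,:560]=im;c[:220,560:760]=t;cv2.imwrite("pics/w2c.png",c)
E
```

```text
t: 5.7
tool_pos: [0.5322, -0.0107, 0.3035]
orientation: [-3.138, -0.108, -0.006]
force: [0.1, -0.5, -1.5]
opening: 0.0751
gripper_force: 0.0
t: 6.45
tool_pos: [0.4629, -0.2129, 0.3014]
orientation: [-3.139, -0.109, 0.0]
force: [0.5, 0.5, -0.0]
opening: 0.0931
gripper_force: 0.0
3.990136362553148 [ 0.06990972  0.01705569 -0.01196611]
```

View pics/w2c.png

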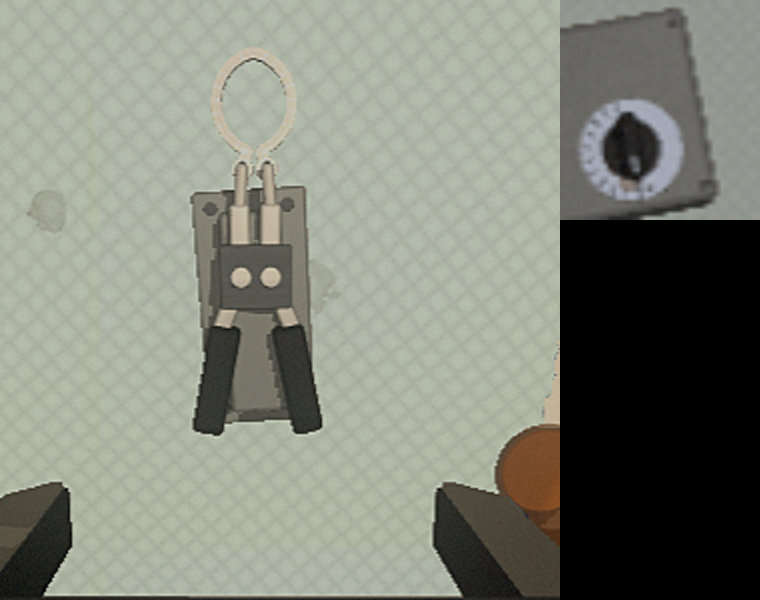

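The knob's pale line now points to the housing's -x side. The pliers are nearly square to the tool, with the head centre at crop (255.5,277) and the handle ends' mid at (258,430). The bottle is at far right.

```bash
python3 - <<'E'
from h import *
B=lambda u,v,z: back("w2",(150+(u+.5)/2-.5,(v+.5)/2-.5),z)
h=B(255.5,277,.05);e=B(258,431,.048);g=B(255,158,.0235);o=B(254,50,.0235)
yaw=lambda d:np.degrees(np.arctan2(d[1],d[0]))
print("head",h,"ends",e,"gap",g,"ringfront",o,yaw(h-e),yaw(o-e),np.linalg.norm(h-e),np.linalg.norm(o-e))
print("plate",B(220,277,.05)-B(291,277,.05),B(255,245,.05)-B(255,308,.05))
print("ends outer",B(193,431,.048)-B(322,431,.048))
u=(o-e)[:2]/np.linalg.norm((o-e)[:2])
for p in(h[:2]-.055*u,e[:2]+.025*u):print("handles",p,tool(np.append(p,.039)))
print("bottle",back("top0",(585/1.4,342/1.4),.105),back("w2",(150+540/2,470/2),.07))
E
```

```text
head [ 0.51413392 -0.21039741  0.05      ] ends [ 0.43859552 -0.21703617  0.048     ] gap [ 0.56954843 -0.20630958  0.0235    ] ringfront [ 0.61726165 -0.20245091  0.0235    ] 5.022584325187327 4.666944858292536 0.07585593336138675 0.18092695938850684
plate [-0.00233414  0.03334538  0.        ] [0.02903316 0.00206094 0.        ]
ends outer [-0.00452514  0.06445493  0.        ]
handles [ 0.45931627 -0.2148724 ] [-0.00420189  0.00259302  0.26255841]
handles [ 0.46351263 -0.21500208] [-2.57232594e-05  3.02413142e-03  2.62557703e-01]
bottle [ 0.41433982 -0.38290439  0.105     ] [ 0.43468397 -0.35164059  0.07      ]
```

```bash
python3 -m jog '1 -.003 .003 0 -.8;1 0 0 .04 0;1 0 0 .04 0;1 0 0 .04 0;1 0 0 .04 0;1 0 0 .028 0;1 0 0 .01 0;1 0 0 0 0;1 0 0 0 0' 30
python3 -m jog '.7 0 0 0 0;.7 0 0 0 0;.6 0 0 0 0;.5 0 0 0 0;.5 0 0 0 0;.4 0 0 0 0;.4 0 0 0 0;.3 0 0 0 0;.3 0 0 0 0;.3 0 0 0 0'
python3 -m jog '0 0 0 0 0;0 0 0 0 0;0 0 0 0 0;0 0 0 0 0;0 0 0 0 0;0 0 0 0 0'
python3 y.py
```

```text
t: 7.3
tool_pos: [0.4608, -0.2162, 0.1047]
orientation: [3.139, 0.135, 0.0]
force: [0.8, 0.1, -0.6]
opening: 0.0934
gripper_force: 0.0
t: 8.13
tool_pos: [0.4605, -0.2167, 0.1043]
orientation: [3.138, 0.133, 0.001]
force: [-1.8, 0.1, 4.8]
opening: 0.0336
gripper_force: 29.9
t: 8.63
tool_pos: [0.4605, -0.2166, 0.1043]
orientation: [3.138, 0.133, 0.001]
force: [-2.3, 0.2, 6.6]
opening: 0.0333
gripper_force: 29.9
4.863422267780292 [-0.00564494  0.35053121 -0.03752986]
```

```bash
python3 -m jog '0 0 0 -.01 0;0 0 0 -.02 0;0 0 0 -.03 0;0 0 0 -.03 0;0 0 0 -.03 0;0 0 0 -.03 0;0 0 0 -.02 0;0 0 0 0 0;0 0 0 0 0;0 0 0 0 0'
python3 y.py
python3 - <<'E'
from h import *
pic("wrist","w3",k=1); im=np.load("pics/w3.npz")["im"][:,:,::-1]
pic("scene","s3"); t=np.load("pics/s3.npz")["im"][:,:,::-1][150:290,280:420]
im=cv2.resize(im[:300,150:430].copy(),None,fx=1.9,fy=2,interpolation=cv2.INTER_CUBIC)
t=cv2.resize(t.copy(),None,fx=1.8,fy=1.8,interpolation=cv2.INTER_CUBIC)
c=np.zeros((600,800,3),np.uint8);c[:,:532]=im;c[:252,540:792]=t;cv2.imwrite("pics/w3c.png",cv2.convertScaleAbs(c,alpha=1.4))
E
```

```text
t: 9.47
tool_pos: [0.4596, -0.2159, 0.2722]
orientation: [-3.138, -0.133, 0.003]
force: [-1.4, 1.0, -1.6]
opening: 0.0335
gripper_force: 29.9
4.8685317108081225 [ 0.04184105  0.12888571 -0.01298733]
```

View pics/w3c.png

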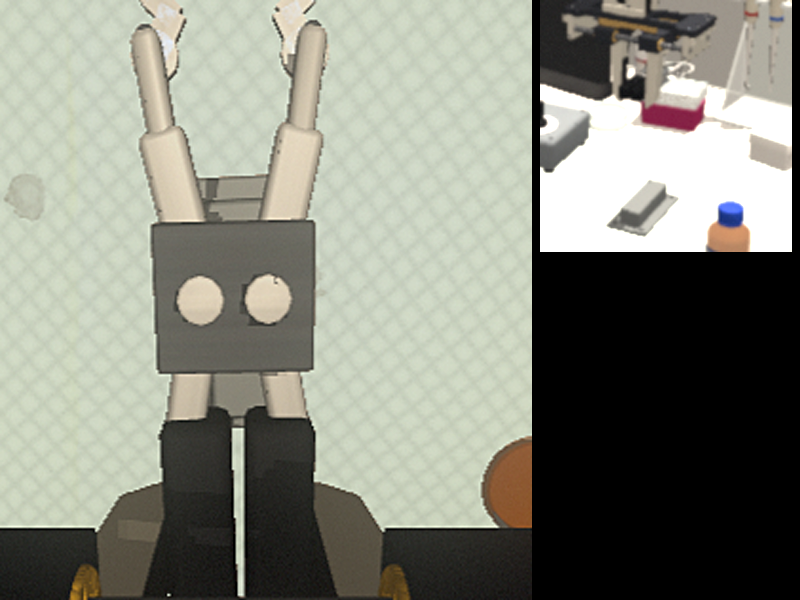

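The pliers are held squeezed, clear of the rest. The head plate corners are at crop (153,223), (313,221), (313,370) and (158,373), and the handle gap runs (241,415) to (238,600). I'll work out the ring's place in the tool frame.

```bash
python3 - <<'E'
from h import *
d=np.load("pics/w3.npz");c=robot.read_camera("wrist");X=c["tool_from_camera"];K=d["K"]
f=lambda u,v:np.array([150+(u+.5)/1.9-.5,(v+.5)/2-.5])
def bt(u,v,z):
    r=X[:3,:3]@np.linalg.solve(K,np.append(f(u,v),1));o=X[:3,3];return o+r*(z-o[2])/r[2]
cs=[(153,223),(313,221),(313,370),(158,373)]
for z in(.050,.054,.058):
    p=np.array([bt(*q,z) for q in cs]);print(z,p.mean(0),"w",np.linalg.norm(p[0]-p[1]),np.linalg.norm(p[3]-p[2]),"l",np.linalg.norm(p[0]-p[3]),np.linalg.norm(p[1]-p[2]))
obj=np.array([[15,-17,0],[15,17,0],[-15,17,0],[-15,-17,0]],float)/1e3
ok,rv,tv=cv2.solvePnP(obj,np.array([f(*q) for q in cs]),K,None)
M=np.eye(4);M[:3,:3]=cv2.Rodrigues(rv)[0];M[:3,3]=tv[:,0];M=X@M;print(M)
a=bt(238,600,.056);b=bt(241,415,.056);print("split",a,b,"pins",bt(145,30,.07),bt(313,30,.07))
s=T()
# ring ellipse in top view: project nominal
print("ring nominal world",(s@[.132,0,.0805,1])[:3])
for n in("top","scene"):
    pic(n,n+"3");print(n,proj(n+"3",(s@[.132,0,.0805,1])[:3]))
E
```

```text
0.05 [ 0.0579555  -0.00137795  0.05      ] w 0.03074333768617768 0.03141173575523555 l 0.027824976247173554 0.027599411366470424
0.054 [ 0.05762268 -0.00141015  0.054     ] w 0.031677653576873493 0.03236636482544381 l 0.02867060067908604 0.02843818069193431
0.058 [ 0.05728985 -0.00144235  0.058     ] w 0.0326119694675693 0.03332099389565207 l 0.029516225110998526 0.029276950017398225
[[ 0.99493693  0.01190293 -0.09979388  0.05712807]
 [-0.01634627  0.99890542 -0.04382639 -0.0013853 ]
 [ 0.09916299  0.04523575  0.99404247  0.06188266]
 [ 0.          0.          0.          1.        ]]
split [-0.00797376 -0.00067596  0.056     ] [ 3.39389621e-02 -1.45410194e-05  5.60000000e-02] pins [ 0.10869289 -0.01996638  0.07      ] [0.10869812 0.01489824 0.07      ]
ring nominal world [ 0.59064654 -0.20445478  0.19063627]
top [355.26730091 175.19530858]
scene [356.08251591 187.98456292]
```

```bash
python3 -m jog '0 .001 -.0142 0 0;0 .001 -.0285 0 0;0 .001 -.0285 0 0;0 .001 -.0285 0 0;0 .001 -.0285 0 0;0 .001 -.0285 0 0;0 .001 -.0285 0 0;0 .001 -.0285 0 0;0 .001 -.0285 0 0;0 .001 -.0285 0 0'
python3 -m jog '0 .001 -.0285 0 0;0 .001 -.0285 0 0;0 .001 -.0285 0 0;0 .001 -.0285 0 0;0 0 -.01 0 3.5;0 0 0 0 6;0 0 0 0 6;0 0 0 0 6;0 0 0 0 3.4;0 0 0 0 0'
python3 -m jog '0 0 0 0 0;0 0 0 0 0'
python3 y.py
python3 - <<'E'
from h import *
pic("scene","s4");pic("top","t4");pic("wrist","w4")
M=T();print(M[:3,3])
for n in("s4","t4","w4"):print(n,"ring",proj(n,(M@[.134,-.0026,.0805,1])[:3]),"spindle",proj(n,[.567,.135,.13]),"grasp",proj(n,(M@[0,0,.065,1])[:3]))
c=np.zeros((600,800,3),np.uint8)
def put(n,crop,k,x,y):
    im=np.load(f"pics/{n}.npz")["im"][:,:,::-1][crop[1]:crop[3],crop[0]:crop[2]]
    im=cv2.resize(im.copy(),None,fx=k,fy=k,interpolation=cv2.INTER_CUBIC);h,w=im.shape[:2];c[y:y+h,x:x+w]=im
us,vs=map(int,proj("s4",[.54,.145,.17]));put("s4",(us-45,vs-35,us+45,vs+40),8,0,0);print("s crop",us-45,vs-35)
ut,vt=map(int,proj("t4",[.54,.145,.17]));put("t4",(ut-20,vt-35,ut+20,vt+40),2,720,0);print("t crop",ut-20,vt-35)
cv2.imwrite("pics/v4.png",c)
E
```

```text
t: 10.55
tool_pos: [0.4464, 0.0562, 0.2734]
orientation: [-3.138, -0.134, 0.001]
force: [-0.1, 0.0, -1.6]
opening: 0.0333
gripper_force: 29.9
t: 11.38
tool_pos: [0.44, 0.1787, 0.2733]
orientation: [3.093, -0.55, -0.001]
force: [0.3, -0.8, -1.2]
opening: 0.0334
gripper_force: 29.9
t: 11.55
tool_pos: [0.4404, 0.1784, 0.2736]
orientation: [-3.094, 0.543, 0.001]
force: [-0.1, 1.0, -1.4]
opening: 0.0335
gripper_force: 29.9
-19.892661997940795 [0.10211221 0.11758738 0.0170526 ]
[0.44060918 0.1781888  0.27369087]
s4 ring [249.82669018 165.07049383] spindle [250.49266533 185.37509204] grasp [208.16680349 169.19986139]
t4 ring [220.39391996 186.79361905] spindle [222.86563325 190.46938543] grasp [202.40705916 237.91542861]
w4 ring [270.21723175 -47.58413214] spindle [272.0149228    3.72382863] grasp [276.34938484 273.7511485 ]
s crop 196 139
t crop 197 163
```

View pics/v4.png

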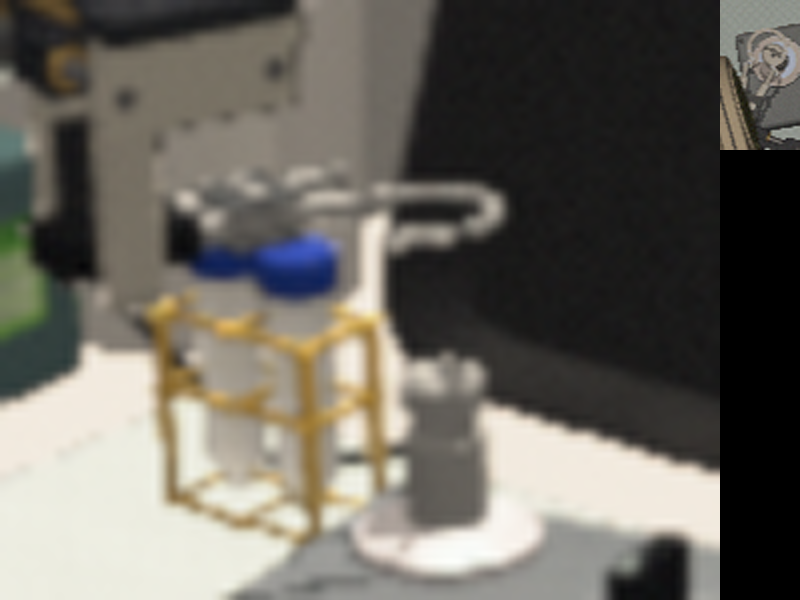

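The scene crop shows the open ring almost exactly above the spindle. Ring centre is about (440,214) and spindle end about (446,374), close to the predicted positions, with little sag. I'll lower to just above the end and take the final close comparison.

```bash
python3 -m jog '0 0 0 .01 0;0 0 0 .015 0;0 0 0 .015 0;0 0 0 .008 0;0 0 0 0 0;0 0 0 0 0'
python3 - <<'E'
from h import *
# average several frames per camera
ims={}
for n,f in(("scene","s5"),("top","t5")):
    L=[robot.read_camera(n) for _ in range(6)]
    im=np.mean([l["color"] for l in L],0); im=im.astype(np.uint8)
    np.savez(f"pics/{f}.npz",K=L[0]["intrinsics"],P=L[0]["pose"],im=im)
M=T();print(M[:3,3])
r=(M@[.134,-.0026,.082,1])[:3];print("ring nominal",r)
c=np.zeros((600,800,3),np.uint8)
def put(n,w,h,k,x,y):
    u,v=map(round,proj(n,r));print(n,"crop origin",u-w//2,v-h//2,"ring",proj(n,r),"sp",proj(n,[.567,.135,.13]))
    im=np.load(f"pics/{n}.npz")["im"][:,:,::-1][v-h//2:v+h//2,u-w//2:u+w//2]
    im=cv2.resize(im.copy(),None,fx=k,fy=k,interpolation=cv2.INTER_CUBIC);hh,ww=im.shape[:2];c[y:y+hh,x:x+ww]=im
put("t5",40,60,10,0,0);put("s5",40,60,10,400,0)
cv2.imwrite("pics/v5.png",c)
E
```

```text
t: 12.2
tool_pos: [0.4404, 0.178, 0.2252]
orientation: [3.093, -0.546, -0.002]
force: [0.6, -0.1, -1.4]
opening: 0.0338
gripper_force: 29.9
[0.44073921 0.17814689 0.22584396]
ring nominal [0.56753657 0.13469215 0.14386301]
t5 crop origin 202 160 ring [222.451753   189.52596891] sp [222.86563325 190.46938543]
s5 crop origin 231 151 ring [250.51772561 180.94897567] sp [250.49266533 185.37509204]
```

View pics/v5.png

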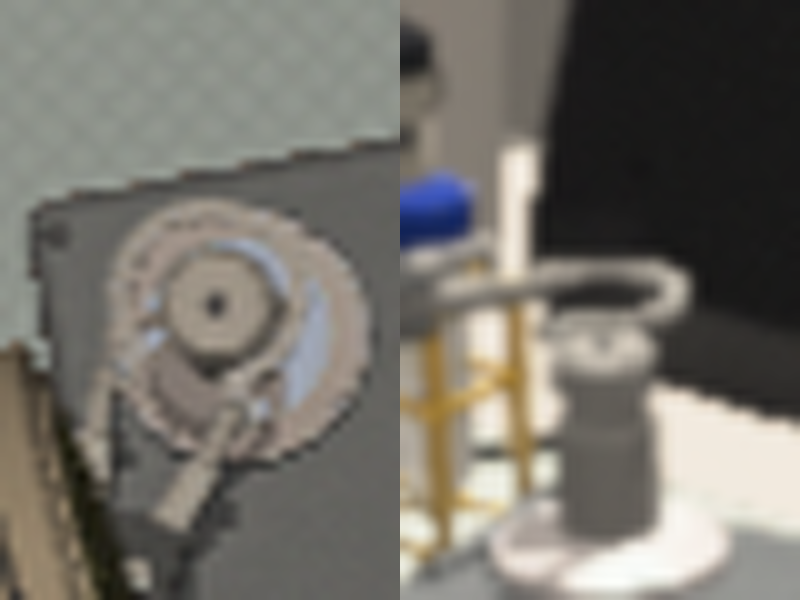

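The top half shows the spindle end at (215,305), with the ring's right band at about x 290–308. In the scene half the ring outer spans 540–692 and the spindle 560–657. Reading by eye is ambiguous, so I'll fit the ring's annulus model to the before/after difference images from several poses.

```bash
cat > fit.py <<'E'
from h import *
from scipy.ndimage import map_coordinates
from scipy.optimize import minimize
def tm(x,y,z,yaw):
    a=np.radians(yaw);M=np.eye(4);M[:3,:3]=np.c_[[np.cos(a),np.sin(a),0],[np.sin(a),-np.cos(a),0],[0,0,-1]];M[:3,3]=x,y,z;return M
P=[tm(.4598,-.2159,.2722,4.87),tm(.4406,.1782,.2736,-19.9),tm(.4407,.1781,.2256,-19.9)]
sets={"top":("top0",["top3","t4","t5"],(.6,0)),"scene":("sc0",["scene3","s4","s5"],(1.2,.3))}
th=np.radians(np.arange(-140,141,5))
D={}
for c,(b,fs,_) in sets.items():
    b0=np.load(f"pics/{b}.npz")["im"].astype(float)
    for f in fs:
        d=np.load(f"pics/{f}.npz");D[f]=(np.abs(cv2.GaussianBlur(d["im"].astype(float)-b0,(0,0),.5)).sum(2),d["K"],np.linalg.inv(d["P"]))
def samp(f,M,off,r,pitch,bias,dz=0):
    p=np.c_[r*np.cos(th),r*np.sin(th),np.full(len(th),dz),np.ones(len(th))]
    p[:,2]+=np.sin(pitch)*p[:,0]; p[:,:3]+=off
    im,K,Pi=D[f];q=(K@(Pi@M@p.T)[:3]);q=q[:2]/q[2]
    return map_coordinates(im,[q[1]+bias[1],q[0]+bias[0]],order=1)
def score(f,M,off,pitch,bias):
    s=lambda r:samp(f,M,off,r,pitch,bias)
    return np.mean(np.minimum(s(.0225),120)-.5*np.minimum(s(.0165),120)-.5*np.minimum(s(.0285),120))
if __name__=="__main__":
    g=np.arange(-8,8.1,1)/1e3
    for c,(b,fs,bias) in sets.items():
        for f,M in zip(fs,P):
            best=[]
            # in-image 2-D search: top -> tool x,y at nominal z ; scene -> tool lateral & z
            for a in g:
                for e in g:
                    off=np.array([.132+a,e,.0805]) if c=="top" else None
                    if off is None:
                        lat=M[:3,:3].T@np.array([.61,-.79,0]);off=np.array([.132,0,.0805])+a*lat+[0,0,e]
                    best.append((score(f,M,off,0,bias),round(a*1e3),round(e*1e3)))
            best.sort(reverse=True);print(c,f,best[:4])
    names=[(f,M,bias) for c,(b,fs,bias) in sets.items() for f,M in zip(fs,P)]
    F=lambda v:-sum(score(f,M,np.array([.132,0,.0805])+v[:3]/1e3,v[3]/100,b)/40 for f,M,b in names)
    for x0 in([0,0,0,0],[3,-2,2,0],[-3,2,-2,0]):
        r=minimize(F,x0,method="Nelder-Mead",options=dict(initial_simplex=np.array(x0)+np.vstack([np.zeros(4),3*np.eye(4)])));print(r.x,r.fun)
E
python3 fit.py
```

```text
top top3 [(np.float64(14.191791413063049), 3, -4), (np.float64(14.094638436096652), 4, -4), (np.float64(14.071993810404157), 2, -3), (np.float64(14.007398329728472), 3, -3)]
top t4 [(np.float64(74.89543279327772), 2, -4), (np.float64(73.94862214592506), 2, -5), (np.float64(73.09365317526894), 3, -4), (np.float64(72.53524569256311), 1, -4)]
top t5 [(np.float64(58.93607861948049), 3, -5), (np.float64(58.752411604126856), 4, -5), (np.float64(57.37591934759357), 3, -6), (np.float64(57.07634908390432), 2, -6)]
scene scene3 [(np.float64(43.06586109218661), -4, -3), (np.float64(42.470400163386124), -3, -3), (np.float64(40.746052047734985), -4, -2), (np.float64(40.38599997491618), -3, -2)]
scene s4 [(np.float64(28.559069425274927), 0, -6), (np.float64(28.307381916545935), -1, -6), (np.float64(27.601318360373735), -1, -7), (np.float64(26.859472591734416), -2, -6)]
scene s5 [(np.float64(29.305439327088212), 2, -7), (np.float64(29.1389556854805), 2, -8), (np.float64(29.080461701497867), 1, -8), (np.float64(27.897472522361234), 1, -7)]
[ 2.99257889 -4.74489814  0.02467958 -2.7854164 ] -5.475686179029277
[ 3.03078012 -4.77543686  0.1978572  -3.48336454] -5.473977841176214
[-12.68488759  18.47555153  -6.77448828  -5.85041038] -1.3599673844984235
```

```bash
sed -i 's/(\.6,0)/(.2,-.4)/; s/(1\.2,\.3)/(.85,-.2)/' fit.py; cat >> fit.py <<'E'
    x=r0=minimize(F,[3,-4,0,0],method="Nelder-Mead").x
    for f,M,b in names[4:]:
        print(f,[(z,round(score(f,M,np.array([.132,0,.0805])+np.array([x[0],x[1],z])/1e3,x[3]/100,b),1)) for z in range(-6,7,2)])
    for k in(1,2):
        S=names[k],names[k+3]
        G=lambda v:-sum(score(f,M,np.array([.132,0,.0805])+v[:3]/1e3,v[3]/100,b)/40 for f,M,b in S)
        rr=minimize(G,x,method="Nelder-Mead");print(k,rr.x,rr.fun)
    print("world ring",(T()@np.append(np.array([.132,0,.0805])+x[:3]/1e3,1)))
E
python3 fit.py | tail -8
```

```text
[ 2.67530501 -3.50605402  1.03213696 -3.3413137 ] -5.39217502023261
[ 2.67291479 -3.49222502  1.02538635 -3.3485505 ] -5.392201298679394
[ 2.67031551 -3.47668952  1.02173206 -3.33215774] -5.392217949447785
s4 [(-6, np.float64(1.2)), (-4, np.float64(28.4)), (-2, np.float64(19.6)), (0, np.float64(10.9)), (2, np.float64(14.1)), (4, np.float64(23.3)), (6, np.float64(1.5))]
s5 [(-6, np.float64(21.2)), (-4, np.float64(25.5)), (-2, np.float64(11.0)), (0, np.float64(11.9)), (2, np.float64(24.5)), (4, np.float64(12.5)), (6, np.float64(-6.0))]
1 [ 1.9655644  -3.63591124  3.73199366  3.74486949] -2.4426178050771727
2 [ 3.3515164  -4.34725661  2.96335476  7.08084743] -2.1903882271088735
world ring [0.56861271 0.13528463 0.14383685 1.        ]
```

```bash
python3 -m jog '0 -.0015 0 0 0;0 0 0 .006 0;0 0 0 .007 0;0 0 0 0 0'; python3 y.py; python3 -m jog '0 0 0 .008 0;0 0 0 .008 0;0 0 0 .0065 0;0 0 0 0 0;0 0 0 0 0'; python3 y.py
```

```text
t: 13.13
tool_pos: [0.4383, 0.1784, 0.2107]
orientation: [3.093, -0.546, -0.004]
force: [-1.3, -0.3, -2.6]
opening: 0.034
gripper_force: 29.9
-20.029618087233345 [ 0.05660135  0.15298579 -0.01704348]
t: 13.55
tool_pos: [0.4388, 0.1785, 0.1894]
orientation: [3.093, -0.546, -0.002]
force: [0.7, -0.9, -1.8]
opening: 0.0333
gripper_force: 29.9
-20.034375697466977 [0.07009725 0.12498264 0.07263411]
```

```bash
cat > fin.py <<'E'
import fit; from fit import *
for n,f,b in(("scene","s6","sc0"),("top","t6","top0")):
    L=[robot.read_camera(n) for _ in range(8)];im=np.mean([l["color"] for l in L],0)
    np.savez(f"pics/{f}.npz",K=L[0]["intrinsics"],P=L[0]["pose"],im=im)
    d=im-np.load(f"pics/{b}.npz")["im"];D[f]=(np.abs(d).sum(2),L[0]["intrinsics"],np.linalg.inv(L[0]["pose"]))
M=np.eye(4);M[:3,:3]=np.c_[[np.cos(a:=np.radians(-20)),np.sin(a),0],[np.sin(a),-np.cos(a),0],[0,0,-1]];M[:3,3]=T()[:3,3]
best=max((score("t6",M,np.array([.132+a/1e3,e/1e3,.079]),0,(.2,-.4)),a,e) for a in np.arange(-3,7,.5) for e in np.arange(-8,3,.5))
print("top",best,"world",M@[.132+best[1]/1e3,best[2]/1e3,.079,1])
for k in (0,-1.5): print([(z,round(score("s6",M,np.array([.132+best[1]/1e3,best[2]/1e3,.079+z/1e3]),k/100,(.85,-.2)))) for z in range(-8,9)])
im,K,Pi=D["s6"];q=K@(Pi@[.567,.135,.111,1])[:3];print("groove px",q[:2]/q[2]+[.85,-.2])
u,v=np.round(q[:2]/q[2]).astype(int)
g=np.load("pics/s6.npz")["im"].mean(2).astype(int)
g0=np.load("pics/sc0.npz")["im"].mean(2).astype(int)
print(u-14,v-12);print(g[v-12:v+13,u-14:u+15]);print(g0[v-12:v+13,u-14:u+15])
E
python3 -c "import numpy as np;np.set_printoptions(linewidth=250);exec(open('fin.py').read())"
```

```text
top (np.float64(35.1452381408918), np.float64(0.0), np.float64(0.5)) world [0.56315791 0.13303638 0.11122864 1.        ]
[(-8, 0), (-7, -1), (-6, -1), (-5, 3), (-4, 6), (-3, 10), (-2, 13), (-1, 16), (0, 19), (1, 22), (2, 23), (3, 21), (4, 18), (5, 14), (6, 11), (7, 9), (8, 6)]
[(-8, 0), (-7, -1), (-6, 0), (-5, 3), (-4, 7), (-3, 10), (-2, 13), (-1, 15), (0, 18), (1, 21), (2, 22), (3, 22), (4, 18), (5, 15), (6, 12), (7, 10), (8, 7)]
groove px [251.57705557 191.14900996]
237 179
[[160 177 170 156 151 157 186 149  61  32  34  35  36  36  37  38  38  39  40  37  32  28  26  25  25  25  24  24  24]
 [170 175 158 142 122 127 190 169  81  36  34  36  37  38  39  40  41  42  44  44  42  37  31  27  26  25  24  26  24]
 [148 165 188 188 146 123 183 201 142  57  34  36  38  40  41  42  43  44  45  48  48  47  43  38  33  29  27  26  24]
 [155 200 222 222 174 124 176 215 173  79  37  38  40  45  62  60  47  45  46  47  49  50  49  48  46  42  39  35  30]
 [170 216 231 229 183 125 176 219 213 145  74  71  72  80 138 132  84  75  63  50  50  50  51  51  50  48  47  45  43]
 [168 214 231 230 184 12
[... 4632 characters left out ...]
233 229 182 128 196 226 179 103  91  93  94  96  96  98  99 104 135 205 232 234 235 234 234 234 235 235]
 [196 227 235 235 231 186 121 167 183 138  94  90  91  93  96  94  97  98 104 132 195 224 231 234 234 234 234 235 235]
 [190 222 232 233 230 186 135 148 148 118  93  90  92  95  94  95  97  98 103 134 202 229 233 234 230 231 234 235 235]
 [163 185 196 207 209 181 163 180 203 172 112  91  91  93  95  96  96  99 103 139 217 241 241 237 233 233 234 230 227]
 [210 213 210 197 182 178 175 179 193 163 111  91  92  93  94  96  97  98 103 142 224 245 245 242 237 232 230 229 227]
 [229 221 202 188 192 187 171 168 167 145 110  94  92  92  95  95  98  99 112 164 229 245 246 243 239 230 210 196 196]]
```

The ring's lateral offset in the scene images is about −1 mm, matching the tool-frame estimate. Its height matches the groove (v≈191.2 against 191.15), and the wrist shows no contact force. One small centring nudge, then I'll hand in.

```bash
python3 -m jog '0 .001 0 0 0;0 0 0 0 0;0 0 0 0 0;0 0 0 0 0;0 0 0 0 0;0 0 0 0 0'; python3 y.py; python3 -c "
from plant import robot
print(robot.close_job())"
```

```text
t: 14.85
tool_pos: [0.4402, 0.1783, 0.1902]
orientation: [-3.094, 0.546, 0.0]
force: [-0.1, 0.9, -2.1]
opening: 0.0335
gripper_force: 29.9
-20.033252254165383 [0.10797975 0.06915783 0.05326678]
the job is handed in; nothing more can be done
None
```

The job is handed in at about 15 s: the knob is back on its zero stop, and the ring is held squeezed open around the spindle. It is centred and level with the groove to about 1–2 mm by my image estimates, and the wrist shows no contact force; the top-camera fit at the final pose disagreed by about 4 mm and I judged it unreliable.

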